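Lock the inspection camera at its mark and hold the long objective up to it

TASK

Set up the inspection camera and show it the front lens of the longest of the three microscope objectives in the V-rack: unlock the carriage's clamp lever, slide the camera carriage towards the ring light until the front edge of its base is on the line scribed right across the rail, and lock the lever fully again. Then lift the longest objective out of the rack and hold it still and level in the air on the camera's axis, its narrow front end facing the camera, with the front lens 60 mm out in front of the ring light's face; do not bump the rail, light or camera with it, and leave the other loose things where they are. The job finishes while you are holding it there: do not put it down or let go.

Things in the scene. Friction and masses are not known exactly. Their poses are not given: they have to be found in the camera images.
- long_objective: Longest of 3 bright metal microscope objectives lying level in a V-rack; any may be in any cradle. Origin on its axis at the middle of its 32 mm dia, 26 mm long barrel, 44 mm above the table. Own x axis = its axis, +x to the front lens. Reaches from -22 mm (thread, 24 mm dia) to +50 mm (29, 22, then 13 mm dia nose): 72 mm long. 0.2 to 0.3 kg. Grip the barrel across, from straight above.
- rack: V-rack on the table: grey base plate 90 x 270 x 10 mm, origin under its middle. Three V-cradles 90 mm apart along its y axis; objectives lie along its x axis, front lenses to +x. Each cradle is 24 mm long, under the barrel, narrower than the barrel and lower than its axis. The other two objectives have the same barrel but are 50 and 38 mm long.
- front_lens (a point): Centre of the long objective's front lens, at the tip of its nose (50 mm along +x from its origin). Axes as the objective's.
- thread_end (a point): Centre of the long objective's thread end (22 mm along -x from its origin). Axes as the objective's.
- light_face (a point): Centre of the front face of the ring light (black ring, white face, 86 mm outside dia), fixed on a post at the rail's end; 160 mm above the table, on the camera's axis. +y runs back along the rail through the ring to the camera, z up, the clamp lever is on the -x side. Hold the front lens 60 mm from here along -y, the objective's x axis pointing along this +y.
- mark (a point): Middle of the black line scribed right across the rail's top (56 mm wide, 26 mm above the table), 70 mm behind the light's face. The other ticks on the rail are short. Axes as light_face.
- pointer (a point): Middle of the lower front edge (nearest the ring light) of the carriage base, a dark block 70 x 70 mm, top 47 mm above the table, that rides on the rail and carries the camera on a post. This edge must come over the mark. Axes as light_face.
- pivot (a point): Vertical axis of the clamp lever, at the side of the carriage base, 48 mm from the rail's middle; the point is 72 mm above the table and moves with the carriage. Axes as light_face.
- grip (a point): Upright black grip (14 mm dia, 47 to 90 mm above the table), free to revolve on its spindle, at the end of the lever's level 70 mm arm (9 mm thick, 40 mm above the table). The point is on the grip's axis, 72 mm above the table. Pinch it from above, fingertips above 48 mm. It is 100 mm or more from the camera's axis sideways.
- rail: The rail with all it carries: ring light, carriage, camera and clamp lever. Aluminium, 310 mm long, 60 mm wide, fixed to the table, two dark feet 90 mm wide. Origin on the table right under the centre of the ring light's face. Axes as light_face.
- mid_objective: Bystander: the objective 50 mm long, in another cradle of the rack. Origin and axes as the long one's.
- short_objective: Bystander: the objective 38 mm long, in another cradle of the rack. Origin and axes as the long one's.
- clamp (a joint): Clamp lever angle: 0 = locked (stop; lever leans 35 deg from square to the rail, away from the light), growing counter-clockwise from above to 1.22 = open (stop; leans 35 deg towards the light). Starts locked, stays where left. A cam jams the carriage below about 0.6. Needs 2 to 5 N at the grip. Locking by a mere push on the grip draws the carriage back 2 or 3 mm; leading a pinched grip round does not.
- carriage (a joint): Travel of the carriage along the rail towards the light, in m: 0.120 = front edge on the mark, 0.140 = end stop. Friction about 5 N when unlocked, more than the free lever needs; with the lever at its open stop the carriage can be drawn towards the light by the lever's grip.
There are look-alikes about, which are no part of the job. What is shaped like the long_objective but brown or green is not meant.

How it is judged:
By the outcome, as a careful person would: the job done as asked, in the order asked, and still so for the second after the job is handed in, while the arm keeps its last pose, push and grip.
It also fails if it takes over 58 s, if anything falls off the work surface, if the arm or the gripper's body presses on something with over 40 N, if the wrist force passes 120 N, or if a joint passes its speed limit or range.

ROBOT

A 7-joint arm with a two-finger parallel gripper is mounted at the origin on the work surface. World frame = base frame: x ahead of the robot, y to its left, z up, the work surface at z = 0. Lengths are in m, angles in degrees, forces in N, time in s.
With the tool pointing down it reaches from about 0.425 to 0.925 m from the base axis. Payload 6.8 kg.
Tool frame: the origin (TCP) lies between the finger pads; the fingertips stand 14 mm ahead of it and the grasp point (between the pads) lies 5 mm behind it (manip.tip_reach is the distance from the TCP to the fingertips, in m); y points along the fingers, z is the direction in which the jaws open and shut, and the axes are right-handed (so a half turn about y gives the same grasp; the last joint's range is limited). The gripper opens to 85 mm and grips with 20 to 120 N. Pads are 22 mm wide; open, the fingers measure 114 mm over their backs; the gripper's body (76 mm by 85 mm) begins 54 mm behind the grasp point. The pads swing forward as they close: fully open they stand 13 mm farther back than shut.
Start: joints at [-72.485, 27.33, 1.283, 89.118, -0.659, 63.558, -4.761], TCP at [0.271, 0.618, 0.245] pointing down, gripper open.
Joint ranges: [-169.35, 169.35], [-19.33, 120.38], [-80.79, 83.38], [13.8, 139.57], [-78.32, 258.32], [9.67, 109.79], [-169.56, 169.56]. Speed limits (degrees/s): [136.94, 136.94, 180, 180, 180, 180, 180].

INTERFACE

Orientations are given as a 3x3 rotation matrix whose columns are the frame's x, y, z axes.
In Python, from workcell import manip, ik, get_image, telemetry gives the robot as it stands. Calls block until the motion is done:
- manip.goto(position, orientation): joint-space move of the TCP to a pose.
- manip.move_straight(position, v=0.15, orientation=None, max_force=None): straight line of the TCP; orientation=None keeps the orientation; v is the mean speed in m/s. With max_force (N) it stops when the force on the tool has changed by that much, and returns True; else False.
- manip.set_joints(angles): joint-space move.
- manip.ungrasp() and manip.grab(grasp_force=None): open the fingers fully, or close them until they stop; grasp_force is the grip in N (None keeps the last).
- manip.hold(seconds).
- ik(position, orientation): joint angles nearest the present ones, or None.
- get_image(name): name is "scene" or "side" or "wrist"; returns a dict with "img" (420x560x3 uint8, blue, green, red), "depth" (420x560 float32, m along the optical axis (not along the pixel's ray), 0 where there is no reading), "intrinsics" (3x3 intrinsics, pixels), "rvec" (rotation vector, rad) and "tvec" (3), from world to camera coordinates, as OpenCV has them. Camera axes: x right, y down, z forward; pixel columns grow to the right and rows downward; lengths in m; the calibration is good to about 2 mm. A picture is of the moment at which its call begins.
A pose or a line that the arm cannot do raises manip.IKError and nothing moves.
- manip.close_job(): hands the job in, once; it reports no verdict.
Readings, each from a call of its own:
- telemetry.get_t(): time.
- telemetry.get_joint_positions(): joint angles.
- telemetry.get_joint_velocities(): joint speeds.
- telemetry.get_joint_torque(): joint torques, N m.
- telemetry.get_tcp_pos(): TCP position.
- telemetry.get_eef_rot(): TCP orientation.
- telemetry.get_wrist_force(): force on the tool from outside, world axes, zero at the start.
- telemetry.get_ft_torque(): the same for the moment, N m.
- telemetry.get_width(): opening from 0.0 (shut) to 1.0 (fully open).
Only numpy, scipy, OpenCV 4.12 (cv2) and the standard library are available. Lean on these libraries where they do the work, as an engineer would, in place of code of your own. Each camera call takes 0.05 s, during which the arm holds its last target.

## Working session

There is one attempt and no reset: what is moved stays moved. The work goes in short steps, each a Python script; the robot and the scene stay as the last script left them, time stands still between calls to the robot, and variables do not carry over. Pictures are saved under pics/ and viewed, and the job is handed in when it is done.

```bash
ls; mkdir -p pics
cat > h.py <<'E'
import numpy as np, cv2
from workcell import manip, ik, get_image, telemetry
def cam(name):
    d=get_image(name); R=cv2.Rodrigues(np.array(d['rvec'],float))[0]; return d,np.array(d['intrinsics'],float),R,np.array(d['tvec'],float).reshape(3)
def cloud(c):
    d,K,R,t=c; z=d['depth']; v,u=np.mgrid[:z.shape[0],:z.shape[1]]
    P=np.stack([(u-K[0,2])/K[0,0]*z,(v-K[1,2])/K[1,1]*z,z],-1)
    W=(P-t)@R; W[z==0]=np.nan; return W
def proj(c,p):
    d,K,R,t=c; q=K@(R@np.array(p,float)+t); return q[:2]/q[2]
def onplane(c,u,v,z):
    d,K,R,t=c; r=R.T@np.linalg.inv(K)@np.array([u,v,1.]); o=-R.T@t; return o+r*(z-o[2])/r[2]
E
python3 - <<'E'
from h import *
import pickle
for n in ("scene","side","wrist"):
    c=cam(n); cv2.imwrite(f'pics/{n}0.png',c[0]['img']); pickle.dump(c,open(n+'0.pkl','wb'))
    print(n,-c[2].T@c[3],c[2][2],c[1][0,0])
print(telemetry.get_t(),telemetry.get_eef_rot(),telemetry.get_tcp_pos())
E
```

```text
pics
scene [ 1.15921875 -0.3733312   0.76177259] [-0.70531426  0.30463798 -0.6400996 ] 456.6233917582558
side [ 0.00467686 -1.00543523  0.98471597] [ 0.36277347  0.67586338 -0.64156379] 486.9733489948554
wrist [0.19545641 0.6517999  0.37228587] [ 0.29041297 -0.12962742 -0.94808071] 375.6683052395888
0.15 [[ 9.15606292e-01 -5.06383526e-04  4.02075692e-01]
 [-4.02076006e-01 -1.29567987e-03  9.15605377e-01]
 [ 5.73139023e-05 -9.99999032e-01 -1.38993731e-03]] [0.27124247 0.61764158 0.24454273]
```

View pics/scene0.png

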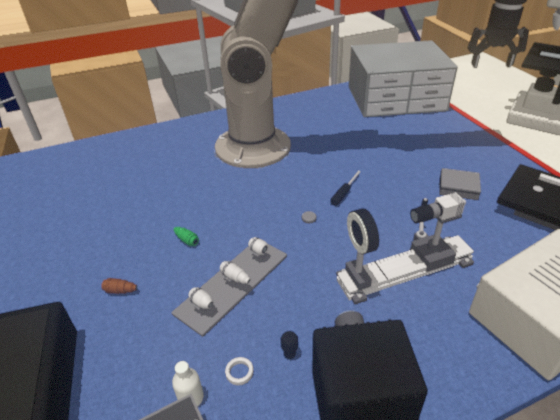

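View pics/side0.png

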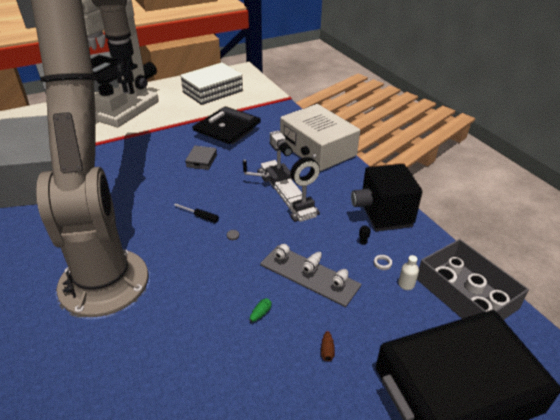

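View pics/wrist0.png

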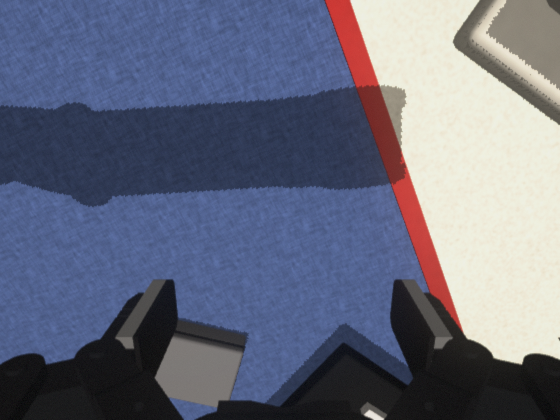

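Run:
```python
from h import *
import pickle
s=pickle.load(open('scene0.pkl','rb')); d=pickle.load(open('side0.pkl','rb'))
a=cv2.resize(s[0]['img'][225:335,165:305],None,fx=5.6,fy=5.4,interpolation=cv2.INTER_CUBIC); cv2.imwrite('pics/rack_s.png',a)
a=cv2.resize(s[0]['img'][185:305,330:490],None,fx=5,fy=5,interpolation=cv2.INTER_CUBIC); cv2.imwrite('pics/rail_s.png',a)
a=cv2.resize(d[0]['img'][120:310,230:380],None,fx=4.4,fy=3.1,interpolation=cv2.INTER_CUBIC); cv2.imwrite('pics/d.png',a)
```

```text
(no output)
```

View pics/rack_s.png

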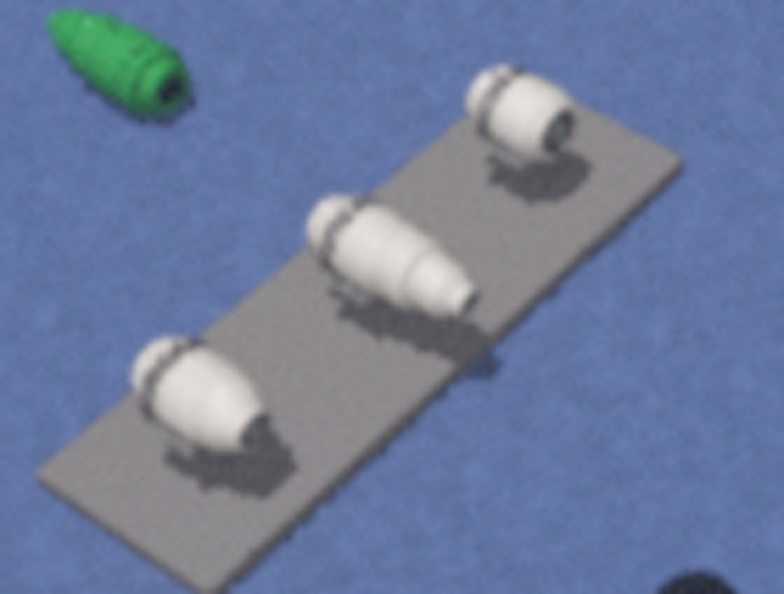

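View pics/rail_s.png

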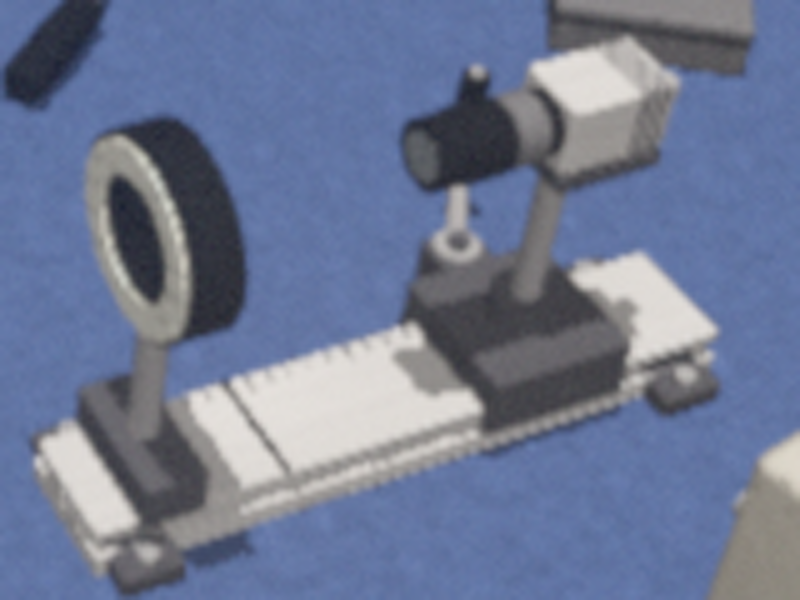

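View pics/d.png

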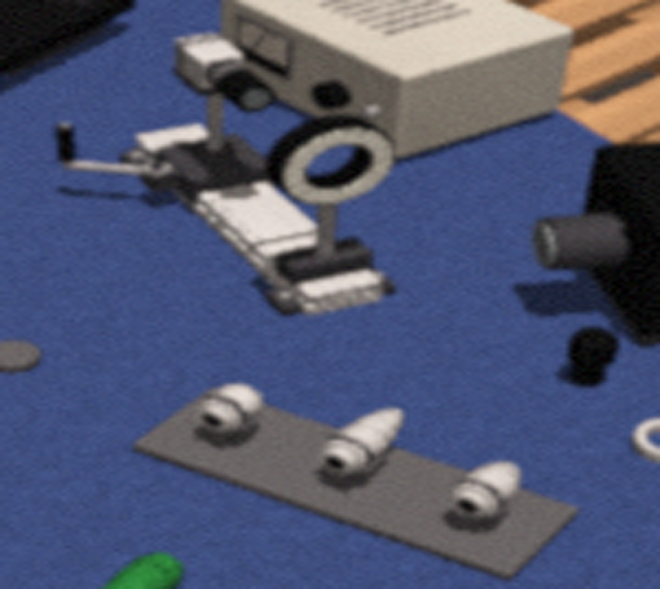

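The middle objective at scene (235,272) is the longest. The look-alikes are short (258,246), mid (201,299), green (186,236), brown (119,286), and the black knob (290,344). The mark is the full-width line at crop (255,425), which is scene (381,270). Next I measure.

Run:
```python
from h import *
import pickle
s=pickle.load(open('scene0.pkl','rb')); d=pickle.load(open('side0.pkl','rb'))
# rack corners from scene crop (5.6,5.4)
for (x,y) in [(38,478),(212,597),(684,160),(497,70)]:
    p=onplane(s,165+x/5.6,225+y/5.4,0.01); print('rackc',p.round(4))
# masks via depth: plate
for n,c in(('s',s),('d',d)):
    W=cloud(c); img=c[0]['img'].astype(int); sat=img.max(2)-img.min(2)
    x0=onplane(s,232,275,0.01)
    near=(np.hypot(W[...,0]-x0[0],W[...,1]-x0[1])<0.17)
    pl=near&(sat<30)&(W[...,2]<0.03)&(W[...,2]>0.0)
    P=W[pl][:,:2].astype(np.float32); r=cv2.minAreaRect(P); print(n,'plate',len(P),r,W[pl][:,2].mean())
    ob=near&(sat<40)&(W[...,2]>0.035)&(W[...,2]<0.08)
    P=W[ob]; print(len(P))
    m=ob.astype(np.uint8); k,l,st,ce=cv2.connectedComponentsWithStats(m)
    for i in range(1,k):
        if st[i,4]>30:
            Q=W[l==i]; mu=Q[:,:2].mean(0); e=np.linalg.svd(Q[:,:2]-mu,full_matrices=False)[2][0]; t=(Q[:,:2]-mu)@e
            print(n,ce[i],mu,e,t.min(),t.max(),Q[:,2].max())
# rail: scene crop factor 5
for nm,x,y,z in [('mark far',228,381,.026),('mark near',292,472,.026),('railend back far',640,252,.026),('railend back near',718,328,.026),('front',40,440,.026),('frontn',108,535,.026),('cam base front near low',484,418,.026)]:
    print(nm,onplane(s,330+x/5,185+y/5,z).round(4))
# side crop (4.4,3.1) off (230,120)
for nm,x,y,z in [('mark L',248,246,.026),('mark R',318,232,.026),('front L',302,300,.026),('frontR',384,281,.026),('grip top',65,126,.090),('pivot',148,165,.06)]:
    print(nm,onplane(d,230+x/4.4,120+y/3.1,z).round(4))
# ring
for n,c in(('s',s),('d',d)):
    W=cloud(c); x0=onplane(s,381,270,.026)
    g=(np.hypot(W[...,0]-x0[0],W[...,1]-x0[1])<0.14)&(W[...,2]>0.112)&(W[...,2]<.21)
    img=c[0]['img'].astype(int).mean(2)
    g&=img>110
    k,l,st,ce=cv2.connectedComponentsWithStats(g.astype(np.uint8))
    for i in range(1,k):
        if st[i,4]>60:
            Q=W[l==i]; mu=np.median(Q,0); print(n,'ring',st[i,4],ce[i],mu,Q.min(0),Q.max(0),np.linalg.svd(Q-mu,full_matrices=False)[2][2])
```

```text
rackc [ 0.5342 -0.3723  0.01  ]
rackc [ 0.6113 -0.3293  0.01  ]
rackc [ 0.4815 -0.0948  0.01  ]
rackc [ 0.3973 -0.1448  0.01  ]
s plate 3266 ((0.4563111364841461, -0.2562709450721741), (0.1973814219236374, 0.28132641315460205), 28.776723861694336) 0.009759239508661172
1041
s [257.375      246.12109375] [ 0.46716616 -0.15922613] [0.71938121 0.69461549] -0.02406731403655794 0.017629970593594866 0.06262301029155976
s [233.75060533 272.68280872] [ 0.52048271 -0.23191321] [0.83906797 0.5440266 ] -0.03966082685453555 0.0357776405960741 0.06240352985548768
s [199.97849462 298.38978495] [ 0.55686143 -0.31375185] [0.82472731 0.56553061] -0.030059886808399036 0.023055830398470003 0.06212512034223353
d plate 2121 ((0.5006846785545349, -0.238652303814888), (0.24474939703941345, 0.26332351565361023), 66.57151794433594) 0.010088947199116984
598
d [282.04294479 250.74233129] [ 0.45724662 -0.16209025] [-0.98851635 -0.15111398] -0.02306851508290693 0.01964181149518871 0.06336441715755839
d [311.83189655 261.71551724] [ 0.50826139 -0.23596819] [-0.89571705 -0.44462452] -0.04918176677096819 0.027367837
[... 658 characters left out ...]
 [0.63975662 0.18532102 0.17417981] [0.61251809 0.15768467 0.14465646] [0.64866733 0.20291473 0.17972864] [ 0.7064568  -0.13785692  0.69420044]
s ring 437 [356.99542334 232.55606407] [ 0.62255664 -0.00721296  0.16386132] [ 0.58039052 -0.01054001  0.11794083] [ 0.66090585 -0.00271669  0.20412515] [ 0.04799971  0.99884063 -0.00366438]
d ring 61 [278.59016393 137.13114754] [0.62764084 0.1869532  0.17692113] [0.61163423 0.17753295 0.16984566] [0.64808387 0.203637   0.18264162] [-0.02223885 -0.13345676  0.99080509]
d ring 249 [306.46586345 172.87550201] [ 0.61963652 -0.00593637  0.16354248] [ 0.58013443 -0.01196771  0.11717132] [0.66008591 0.0008972  0.1994862 ] [0.03841723 0.99925721 0.00302476]
```

```bash
cat >> h.py <<'E'
yaw=np.radians(-2.6)
F=np.array([0.6205,-0.0066])
def axes(y=None):
    y=yaw if y is None else y
    ex=np.array([np.cos(y),np.sin(y)]); ey=np.array([-np.sin(y),np.cos(y)]); return ex,ey
def rot(a): # tool down, tool x at world yaw a (rad)
    x=np.array([np.cos(a),np.sin(a),0]); y=np.array([0,0,-1.]); return np.column_stack([x,y,np.cross(x,y)])
E
python3 - <<'E'
from h import *
import pickle
s=pickle.load(open('scene0.pkl','rb')); W=cloud(s); img=s[0]['img']
b=(img.max(2)<40)&(W[...,2]>.1)&(W[...,0]>.5); b[:320]=0
Q=W[b]; print('box',np.nanmin(Q,0),np.nanmax(Q,0))
print(telemetry.get_t())
for p,a in [((.528,.235,.22),yaw),((.528,.235,.068),yaw),((.523,.07,.068),yaw),((.506,-.235,.2),np.radians(30.5)),((.506,-.235,.039),np.radians(30.5)),((.616,-.1166,.16),yaw+np.pi/2)]:
    q=ik(np.array(p),rot(a)); print(p,None if q is None else np.round(q,1))
q=manip.goto(np.array([.528,.235,.20]),rot(yaw))
print(telemetry.get_t(),telemetry.get_tcp_pos())
c=cam('wrist'); cv2.imwrite('pics/w1.png',c[0]['img']); pickle.dump(c,open('w1.pkl','wb'))
E
```

```text
box [ 0.55025697 -0.63420114  0.10000933] [ 0.93260707 -0.06243599  0.14582312]
0.15
(0.528, 0.235, 0.22) [-35.4  19.7   6.6 104.6  -2.7  55.8  59.7]
(0.528, 0.235, 0.068) [-32.8  31.2   3.4 110.5  -2.9  38.4  59.8]
(0.523, 0.07, 0.068) [-21.4  27.9   8.8 117.6  -7.2  35.   79.6]
(0.506, -0.235, 0.2) [-17.5  24.8  47.  110.3 -22.2  54.3 160.6]
(0.506, -0.235, 0.039) [  5.5  33.6  16.9 114.5 -16.7  34.1 154.1]
(0.616, -0.1166, 0.16) [ -39.    51.4   72.6  103.3  -53.4   68.2 -131.7]
1.8417 [0.52765946 0.23645873 0.20008989]
```

View pics/w1.png

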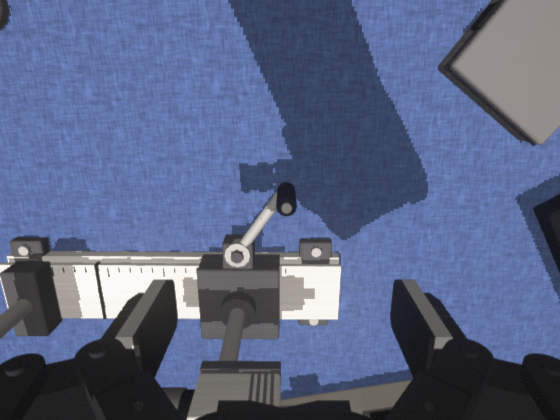

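Run:
```python
from h import *
import pickle
c=pickle.load(open('w1.pkl','rb')); print(-c[2].T@c[3],c[2][2])
a=cv2.resize(c[0]['img'][170:350,0:360],None,fx=2.2,fy=2.2,interpolation=cv2.INTER_CUBIC); cv2.imwrite('pics/w1a.png',a)
a=cv2.resize(c[0]['img'][170:270,215:335],None,fx=6,fy=6,interpolation=cv2.INTER_CUBIC); cv2.imwrite('pics/w1b.png',a)
W=cloud(c)
for u,v in [(287,209),(286,190),(237,258),(240,285),(101,290),(150,290)]: print((u,v),W[v,u].round(4))
```

```text
[0.44499432 0.24101557 0.32798382] [ 0.31772522 -0.0132089  -0.94809082]
(287, 209) [0.5261 0.24   0.0911]
(286, 190) [0.5182 0.2398 0.0728]
(237, 258) [0.5813 0.197  0.0487]
(240, 285) [0.6078 0.1971 0.0465]
(101, 290) [0.6189 0.0664 0.0261]
(150, 290) [0.5137 0.1903 0.2101]
```

View pics/w1a.png

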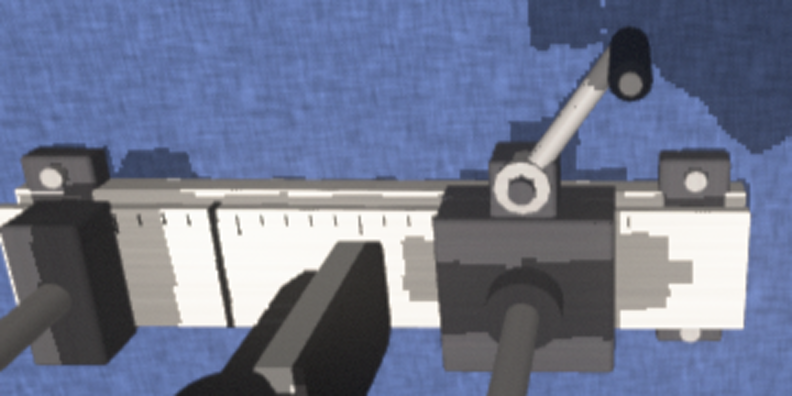

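View pics/w1b.png

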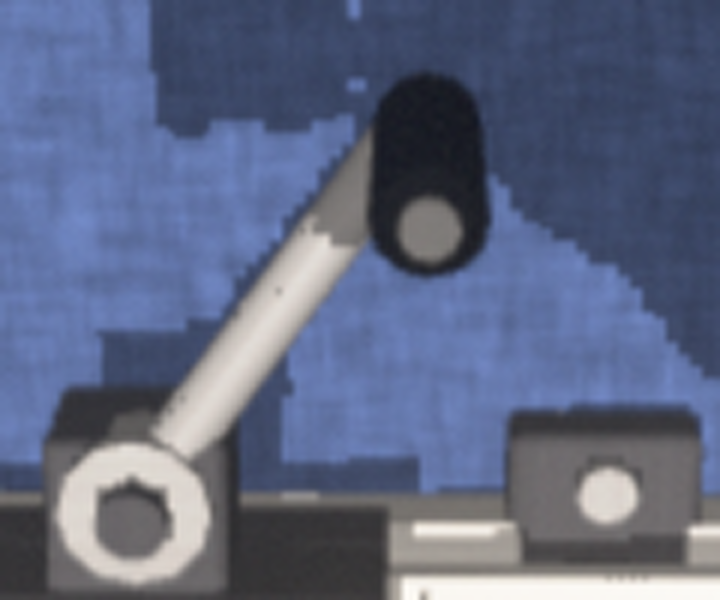

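Run:
```python
from h import *
import pickle
c=pickle.load(open('w1.pkl','rb'))
ex,ey=axes()
def f(n,x,y,z,s,o):
    p=onplane(c,o[0]+(x+.5)/s-.5,o[1]+(y+.5)/s-.5,z)[:2]; print(n,p.round(4),'rail',((p-F)@ex).round(4),((p-F)@ey).round(4))
    return p
A=(2.2,(0,170));B=(6,(215,170))
f('grip',430,230,.090,*B); f('pivot',134,512,.05,*B)
f('markL',213,203,.026,*A);f('markR',230,326,.026,*A)
a=f('railL back',748,210,.026,*A);b=f('railL',210,205,.026,*A); print(np.degrees(np.arctan2(*(a-b)[::1])))
a=f('railR back',742,328,.026,*A);b=f('railRmark',230,326,.026,*A);print(np.degrees(np.arctan2(*(a-b)[::1])))
f('baseFL',435,215,.047,*A);f('baseFR',443,370,.047,*A);f('baseBL',615,215,.047,*A);f('baseBR',614,370,.047,*A)
```

```text
grip [0.5257 0.2395] rail -0.1059 0.2416
pivot [0.5779 0.1974] rail -0.0518 0.2018
markL [0.5906 0.068 ] rail -0.0332 0.0732
markR [0.6488 0.0635] rail 0.0251 0.0713
railL back [0.6036 0.2846] rail -0.0301 0.2902
railL [0.5915 0.0666] rail -0.0323 0.0718
3.187311630389979
railR back [0.6598 0.2822] rail 0.0262 0.2903
railRmark [0.6488 0.0635] rail 0.0251 0.0713
2.8687866932894073
baseFL [0.5893 0.163 ] rail -0.0389 0.1681
baseFR [0.6594 0.1581] rail 0.0313 0.1662
baseBL [0.5924 0.2312] rail -0.0389 0.2363
baseBR [0.6625 0.2274] rail 0.0314 0.2357
```

```bash
sed -i 's/radians(-2.6)/radians(-2.9)/' h.py
python3 - <<'E'
from h import *
R=rot(yaw)
g=np.array([.526,.2393])
print(manip.move_straight(np.r_[g,.11],v=.2,orientation=R))
print(manip.move_straight(np.r_[g,.069],v=.1,max_force=12))
f0=telemetry.get_wrist_force(); manip.grab(grasp_force=40)
print(f0,telemetry.get_wrist_force(),telemetry.get_width(),telemetry.get_tcp_pos(),telemetry.get_t())
E
```

```text
False
False
[-0.60460331  0.55297975 -0.62800262] [-0.56054481 -2.26159375  4.29940196] 0.14798722157225003 [0.52605136 0.23892944 0.06922186] 3.7
```

Run:
```python
from h import *
ex,ey=axes(); L=.07
u=lambda a: np.cos(np.radians(a))*ex+np.sin(np.radians(a))*ey
p0=telemetry.get_tcp_pos()[:2]; piv=p0-L*u(145)
for a in list(np.arange(155,216,10))+[216.5]:
    r=manip.move_straight(np.r_[piv+L*u(a),.069],v=.1,max_force=25)
    print(a,r,np.round(telemetry.get_wrist_force(),1),telemetry.get_t())
    if r: break
print(telemetry.get_tcp_pos()-np.r_[piv+L*u(a),.069])
c=cam('wrist'); cv2.imwrite('pics/w2.png',c[0]['img'])
import pickle; pickle.dump(c,open('w2.pkl','wb'))
```

```text
155 False [-1.5 -0.6  4.3] 3.975
165 False [-1.4 -1.4  5.6] 4.25
175 False [-2.  -1.4  6.5] 4.525
185 False [-0.6 -0.9  6.7] 4.8
195 False [-0.3 -1.1  6.2] 5.075
205 False [-0.6 -1.3  6.5] 5.35
215 False [-1.2 -1.9  7. ] 5.625
216.5 False [-2.3  0.5  8.5] 5.875
[-0.00090415  0.00063318  0.00010676]
```

View pics/w2.png

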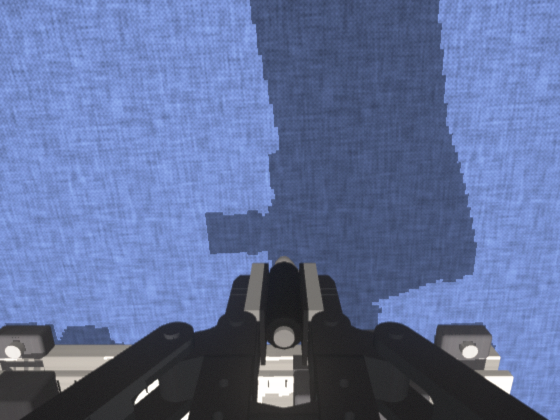

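Run:
```python
from h import *
ex,ey=axes()
p0=telemetry.get_tcp_pos()
r=manip.move_straight(np.r_[p0[:2]-.086*ey,.069],v=.05,max_force=25)
print(r,np.round(telemetry.get_wrist_force(),1),telemetry.get_t(),telemetry.get_tcp_pos(),p0)
c=cam('scene'); 
a=cv2.resize(c[0]['img'][185:305,330:490],None,fx=5,fy=5,interpolation=cv2.INTER_CUBIC); cv2.imwrite('pics/s2.png',a)
```

```text
False [-0.7  3.9  5.8] 7.7833 [0.51784293 0.07316662 0.06914898] [0.52211022 0.1578088  0.0691044 ]
```

View pics/s2.png

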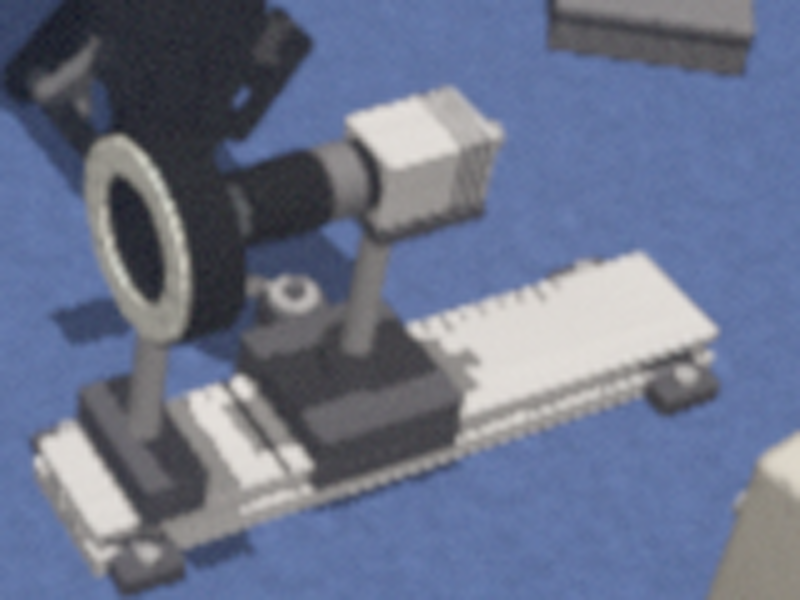

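Run:
```python
from h import *
import pickle
p=telemetry.get_tcp_pos()
manip.ungrasp()
manip.move_straight(np.r_[p[:2],.19],v=.2)
c=cam('wrist'); pickle.dump(c,open('w3.pkl','wb')); cv2.imwrite('pics/w3.png',c[0]['img']); print(telemetry.get_t())
a=cv2.resize(c[0]['img'][200:380,180:360],None,fx=3.3,fy=3.3,interpolation=cv2.INTER_CUBIC); cv2.imwrite('pics/w3a.png',a)
```

```text
9.3417
```

View pics/w3.png

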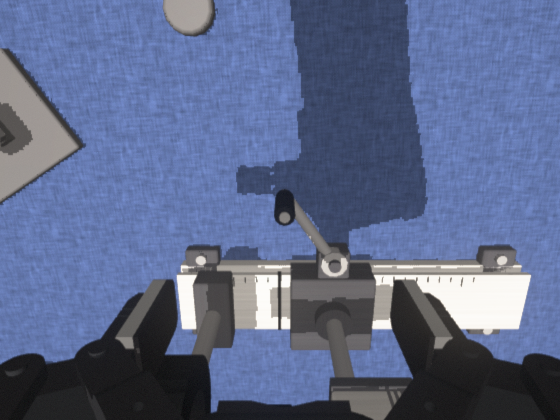

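View pics/w3a.png

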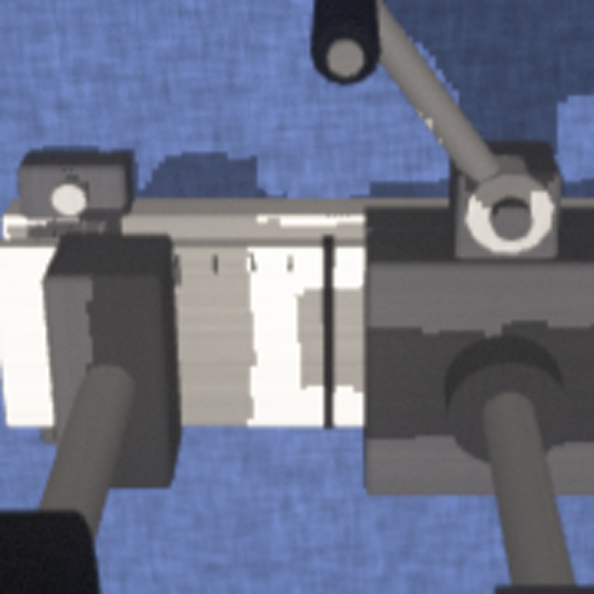

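Run:
```python
from h import *
import pickle
c=pickle.load(open('w3.pkl','rb')); ex,ey=axes(); print(-c[2].T@c[3])
def f(n,u,v,z):
    p=onplane(c,u,v,z)[:2]; print(n,(u,v),p.round(4),((p-F)@ex).round(4),((p-F)@ey).round(4)); return p
g=c[0]['img'].mean(2)
for v in (275,285,300,315,325):
    row=g[v,265:300]; print(v,row.astype(int))
s=3.3;t=lambda x,o:o+(x+.5)/s-.5
a=f('markL',t(328,180),t(240,200),.026);b=f('markR',t(329,180),t(425,200),.026)
print(np.degrees(np.arctan2((b-a)[1],(b-a)[0])))
a=f('baseTL',t(366,180),t(265,200),.047);b=f('baseTR',t(366.5,180),t(490,200),.047);print(np.degrees(np.arctan2((b-a)[1],(b-a)[0])))
a=f('lowL',t(364,180),t(250,200),.026);
f('grip',t(346,180),t(58,200),.09)
a=f('rail0',t(5,180),t(245,200),.026);b=f('rail1',526,272,.026);print(np.degrees(np.arctan2((b-a)[0],(b-a)[1])))
a=f('rail0',t(8,180),t(426,200),.026);b=f('rail1',524,328.5,.026);print(np.degrees(np.arctan2((b-a)[0],(b-a)[1])))
```

```text
[0.43458191 0.07834795 0.31709667]
275 [239 239 239 239 239 239 239 239 239 239 239 236 198  82  50  69 149 235
 238 238 239 238 239 239 233 158  74  59  57  57  59  57  58  58  58]
285 [251 251 251 251 251 251 251 251 251 251 251 250 224  97  56 105 226 250
 251 251 251 251 251 251 247 142  92 101 110 110 108 110 109 109 109]
300 [251 251 251 251 248 189 170 172 170 170 170 169 161  75  50  69 136 166
 171 171 171 170 170 169 164 111  72  70  70  73  73  74  72  71  72]
315 [249 249 249 249 249 246 184 166 167 167 167 166 157  74  50  67 131 164
 168 166 166 167 167 166 161 109  70  68  71  72  71  70  69  72  71]
325 [249 249 249 249 249 249 249 249 249 249 249 249 244 114  59 101 219 248
 249 249 249 249 249 249 245 135  70  68  71  69  70  70  70  71  69]
markL (279.04545454545456, 272.3787878787879) [0.5914 0.0664] -0.0327 0.0714
markR (279.3484848484849, 328.43939393939394) [0.6489 0.0635] 0.0248 0.0714
-2.8946733442625283
baseTL (290.56060606060606, 279.95454545454544) [0.5875 0.0762] -0.0372 0.081
baseTR (290.71212121212125, 348.1363636363636) [0.6541 0.0733] 0.0295 0.0815
-2.5021565683946676
lowL (289.9545454545455, 275.4090909090909) [0.5949 0.0757] -0.0297 0.0809
grip (284.5, 217.22727272727272) [0.5175 0.0747] -0.107 0.076
rail0 (181.16666666666666, 273.8939393939394) [ 0.5885 -0.0186] -0.0313 -0.0136
rail1 (526, 272) [0.6021 0.2803] -0.0329 0.2856
2.6018240673690856
rail0 (182.07575757575756, 328.74242424242425) [ 0.6446 -0.0256] 0.025 -0.0177
rail1 (524, 328.5) [0.6605 0.2873] 0.0251 0.2955
2.905388346127423
```

Run:
```python
from h import *
import pickle
ex,ey=axes()
p=np.array([0.51784293,0.07316662])
manip.move_straight(np.r_[p,.069],v=.15,max_force=15)
manip.grab(grasp_force=40)
print(np.round(telemetry.get_wrist_force(),1),telemetry.get_tcp_pos())
r=manip.move_straight(np.r_[p-.0095*ey,.069],v=.03,max_force=25)
print(r,np.round(telemetry.get_wrist_force(),1),telemetry.get_tcp_pos())
manip.ungrasp()
manip.move_straight(np.r_[p-.0095*ey,.19],v=.2)
c=cam('wrist'); pickle.dump(c,open('w4.pkl','wb')); cv2.imwrite('pics/w4.png',c[0]['img']); print(telemetry.get_t())
a=cv2.resize(c[0]['img'][200:380,200:380],None,fx=3.3,fy=3.3,interpolation=cv2.INTER_CUBIC); cv2.imwrite('pics/w4a.png',a)
g=c[0]['img'].mean(2)
for v in (275,285,300,315,325): print(v,g[v,272:305].astype(int))
```

```text
[0.1 0.7 2.1] [0.51797918 0.07339466 0.06925252]
False [-0.8  4.6  4.3] [0.51749449 0.06422446 0.0691597 ]
12.925
275 [240 240 240 241 240 240 240 240 240 240 240 240 240 240 241 234 143  63
  48  52  54  59  55  56  54  55  54  53  55  56  55  54  57]
285 [251 251 251 251 251 251 251 251 251 251 251 251 251 251 251 249 181  76
  52  58  94 102 108 109 107 109 107 107 108 107 108 108 107]
300 [170 168 170 167 169 168 170 168 170 169 170 169 169 170 169 163 104  54
  43  48  62  69  80  80  72  70  68  70  68  66  70  69  69]
315 [179 167 167 166 165 167 167 167 166 166 168 166 166 166 167 159 103  52
  40  53  64  67  71  70  67  69  71  70  68  67  69  68  68]
325 [248 248 248 248 248 249 249 249 249 249 249 249 249 249 249 246 172  74
  49  53  63  65  66  67  66  67  68  68  68  66  67  66  66]
```

View pics/w4a.png

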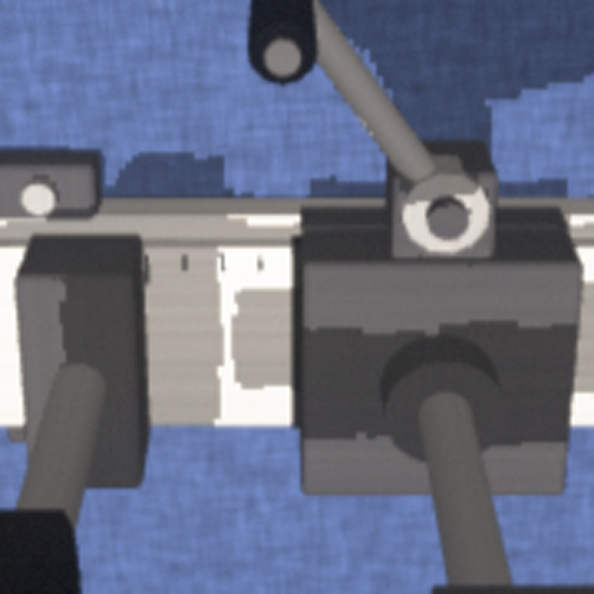

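Run:
```python
from h import *
import pickle
ex,ey=axes(); L=.07
u=lambda a: np.cos(np.radians(a))*ex+np.sin(np.radians(a))*ey
p=np.array([0.51784293,0.07316662])
manip.move_straight(np.r_[p-.0095*ey,.069],v=.15,max_force=15)
manip.grab(grasp_force=40)
print(np.round(telemetry.get_wrist_force(),1),telemetry.get_tcp_pos())
r=manip.move_straight(np.r_[p-.0102*ey,.069],v=.02,max_force=25)
P=telemetry.get_tcp_pos()[:2]
print(r,np.round(telemetry.get_wrist_force(),1),P)
piv=P-L*u(215)
for a in list(np.arange(205,146,-10))+[145,143,142]:
    r=manip.move_straight(np.r_[piv+L*u(a),.069],v=.08,max_force=30)
    print(a,r,np.round(telemetry.get_wrist_force(),1))
    if r: break
print(telemetry.get_tcp_pos()[:2]-piv-L*u(145), telemetry.get_t())
```

```text
[-1.   1.4  2.9] [0.51749337 0.06407295 0.06928194]
False [-1.9  4.2  5. ] [0.51748562 0.06384562]
205 False [-0.8  0.7  6. ]
195 False [-1.1  0.9  6.1]
185 False [-0.3  1.   5.6]
175 False [-0.2  1.1  6.1]
165 False [-0.4  0.6  6.6]
155 False [-1.1  0.8  6.6]
145 False [-0.8  2.4  6.4]
143 False [-3.9 -1.2 11.9]
142 False [-6.9 -3.9 13.2]
[0.00023933 0.00121377] 17.3917
```

Run:
```python
from h import *
import pickle
manip.ungrasp()
p=telemetry.get_tcp_pos()
manip.move_straight(np.r_[p[:2],.19],v=.2)
manip.move_straight(np.array([.518,.066,.19]),v=.2)
c=cam('wrist'); pickle.dump(c,open('w5.pkl','wb')); cv2.imwrite('pics/w5.png',c[0]['img']); print(telemetry.get_t())
a=cv2.resize(c[0]['img'][180:380,220:420],None,fx=3,fy=3,interpolation=cv2.INTER_CUBIC); cv2.imwrite('pics/w5a.png',a)
g=c[0]['img'].mean(2)
for v in (275,285,300,315,325): print(v,g[v,272:305].astype(int))
```

```text
19.4583
275 [250 250 250 249 248 250 250 250 250 250 250 250 249 220  93  51  52  57
  56  58  55  57  56  56  56  55  56  57  56  56  54  55  55]
285 [251 251 251 251 251 251 251 251 250 250 250 250 248 218  93  52  59  92
 102 109 107 107 108 107 108 107 108 108 108 107 106 106 105]
300 [168 169 168 168 168 168 168 167 169 167 168 168 164 130  59  43  50  62
  69  70  69  70  71  69  68  71  69  69  68  67  66  67  68]
315 [167 166 166 167 167 167 167 166 167 166 166 165 163 129  60  44  49  61
  66  69  70  70  69  70  70  68  69  68  69  70  68  70  67]
325 [248 248 248 249 249 249 248 249 249 249 249 248 247 216  93  49  51  64
  66  69  67  66  68  67  67  67  67  67  67  67  67  66  67]
```

View pics/w5a.png

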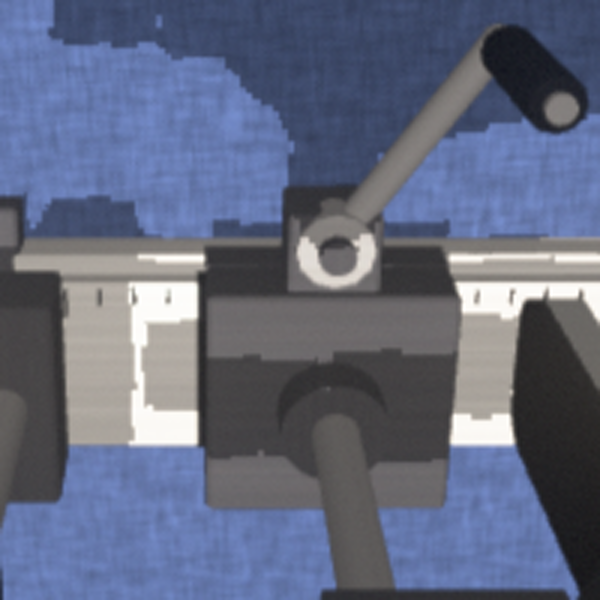

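The carriage edge is over the line, about 0.6 mm short of its middle. I check the lever angle, then view the rack from above.

Run:
```python
from h import *
import pickle
c=pickle.load(open('w5.pkl','rb')); ex,ey=axes()
c1=pickle.load(open('w1.pkl','rb'))
for cc,g,pv in [(c,(407.2,215.8),(332.2,265.5)),(c1,(286.2,207.9),(236.9,254.9))]:
    d=(onplane(cc,*g,.09)-onplane(cc,*pv,.05))[:2]; print(np.degrees(np.arctan2(d@ey,d@ex)),np.linalg.norm(d))
print(telemetry.get_t())
a=np.radians(30.5+180)
pos=np.array([.506,-.235,.20])
q=ik(pos,rot(a)); print(q, telemetry.get_joint_positions())
```

```text
143.81603266180952 0.06953767338433849
143.9791593373711 0.06706930947523324
19.4583
[-14.33842995  23.46005508  42.3753963  110.10459878 -19.43747093
  53.73633029 -22.12133012] [-20.95634804  16.74895065   8.09059207 113.62338602  -3.08032943
  49.8874053   75.93579496]
```

Run:
```python
from h import *
import pickle
manip.move_straight(np.array([.50,.05,.28]),v=.25)
manip.goto(np.array([.506,-.235,.20]),rot(np.radians(210.5)))
c=cam('wrist'); pickle.dump(c,open('w6.pkl','wb')); cv2.imwrite('pics/w6.png',c[0]['img']); print(telemetry.get_t(),telemetry.get_tcp_pos())
a=cv2.resize(c[0]['img'][130:330,180:380],None,fx=3,fy=3,interpolation=cv2.INTER_CUBIC); cv2.imwrite('pics/w6a.png',a)
```

```text
21.5917 [ 0.50633189 -0.2340571   0.1997485 ]
```

View pics/w6.png

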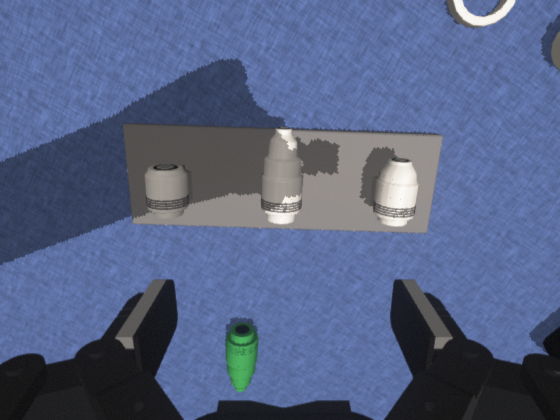

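View pics/w6a.png

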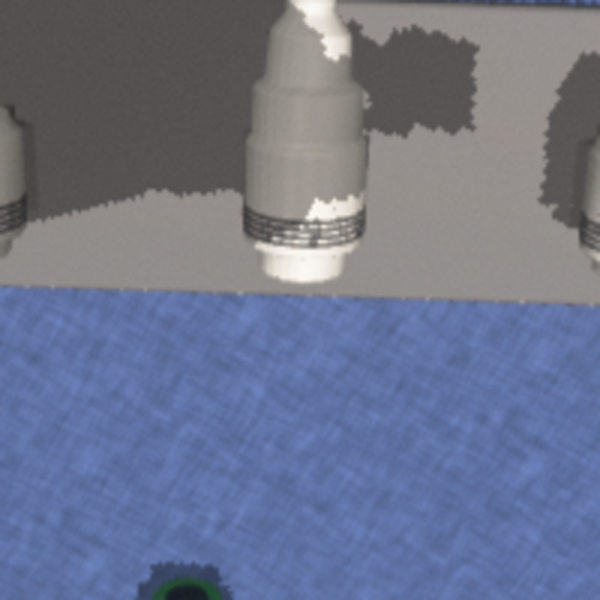

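Run:
```python
from h import *
import pickle
c=pickle.load(open('w6.pkl','rb')); print(-c[2].T@c[3])
t=lambda x,y:(180+(x+.5)/3-.5,130+(y+.5)/3-.5)
A=lambda x,y,z=.044:onplane(c,*t(x,y),z)[:2]
e=lambda a,b:np.degrees(np.arctan2(*(b-a)[::-1]))
fr=(A(247,148)+A(367,150))/2; re=(A(245,232)+A(366,234))/2
print('barrel front',fr,'rear',re,np.linalg.norm(fr-re),e(re,fr),'mid',(fr+re)/2, 'dia',np.linalg.norm(A(247,148)-A(367,150)))
th=A(303,262);nose=onplane(c,285.2,131,.044)[:2]
print('thread',th,'nose',nose,np.linalg.norm(nose-th),e(th,nose))
# rack plate corners
C=[onplane(c,u,v,.01)[:2] for u,v in [(124,124),(441,135),(430,233),(132,222)]]
print(np.round(C,4),np.mean(C,0),e(C[3],C[0]),e(C[2],C[1]),e(C[1],C[0])-90,e(C[2],C[3])-90)
W=cloud(c)
m=(W[...,2]>.048)&(W[...,2]<.09)&(np.hypot(W[...,0]-.506,W[...,1]+.235)<.06)
Q=W[m]; mu=Q[:,:2].mean(0); v=np.linalg.svd(Q[:,:2]-mu,full_matrices=False)[2][0]; v*=np.sign(v[0]); tt=(Q[:,:2]-mu)@v
print('cloud',len(Q),mu,np.degrees(np.arctan2(v[1],v[0])),mu+v*tt.min(),mu+v*tt.max(),Q[:,2].max())
```

```text
[ 0.57612222 -0.19129492  0.3273798 ]
barrel front [ 0.51235526 -0.22715081] rear [ 0.49235826 -0.23846823] 0.022977463722965424 29.507931922667726 mid [ 0.50235676 -0.23280952] dia 0.031083988106082934
thread [ 0.48494684 -0.24204879] nose [ 0.54554341 -0.21036564] 0.06837957414741824 27.60298816002472
[[ 0.4787 -0.0945]
 [ 0.6054 -0.3266]
 [ 0.53   -0.3733]
 [ 0.4014 -0.1348]] [ 0.50386426 -0.23231053] 27.56113937016599 31.763752679559246 28.62143764315765 28.332994038245744
cloud 2911 [ 0.51380453 -0.22601776] 28.606444071706743 [ 0.48348159 -0.24255479] [ 0.5471823  -0.20781474] 0.06058259273566226
```

Run:
```python
from h import *
import pickle
o=np.array([.5028,-.2321]); R=rot(np.radians(208.6))
manip.move_straight(np.r_[o,.12],v=.2,orientation=R)
print(manip.move_straight(np.r_[o,.040],v=.1,max_force=12),telemetry.get_tcp_pos())
f0=telemetry.get_wrist_force(); manip.grab(grasp_force=60); manip.hold(.2)
print(np.round(f0,1),np.round(telemetry.get_wrist_force(),1),telemetry.get_width(),telemetry.get_tcp_pos(),telemetry.get_t())
c=cam('wrist'); pickle.dump(c,open('w7.pkl','wb')); cv2.imwrite('pics/w7.png',c[0]['img'])
```

```text
False [ 0.50318396 -0.23242912  0.04051081]
[0.9 0.5 0.6] [ 0.1 -1.6  6. ] 0.36263153841884643 [ 0.50370353 -0.23334849  0.04089555] 23.8333
```

View pics/w7.png

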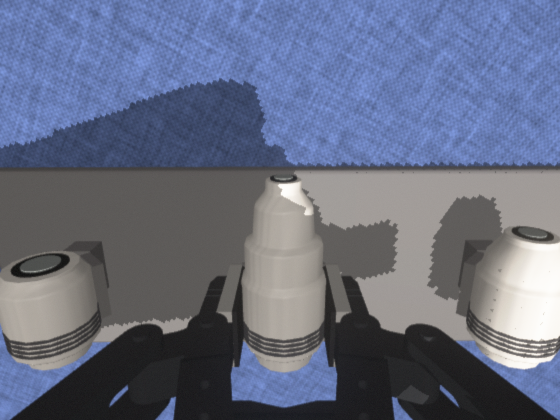

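Run:
```python
from h import *
import pickle
p=telemetry.get_tcp_pos()
print(manip.move_straight(np.r_[p[:2],.24],v=.15))
manip.hold(.2)
T=telemetry.get_tcp_pos(); R=np.array(telemetry.get_eef_rot()); print(T,telemetry.get_wrist_force().round(2),telemetry.get_t())
c=cam('wrist'); pickle.dump((c,T,R),open('w8.pkl','wb')); cv2.imwrite('pics/w8.png',c[0]['img'])
a=cv2.resize(c[0]['img'][150:390,180:390],None,fx=2.5,fy=2.5,interpolation=cv2.INTER_CUBIC); cv2.imwrite('pics/w8a.png',a)
d=cam('side'); cv2.imwrite('pics/d8.png',cv2.resize(d[0]['img'][120:320,200:420],None,fx=3,fy=3)); pickle.dump(d,open('d8.pkl','wb'))
s=cam('scene'); cv2.imwrite('pics/s8.png',cv2.resize(s[0]['img'][120:320,150:400],None,fx=3,fy=3)); pickle.dump(s,open('s8.pkl','wb'))
# objective cloud in tool frame
W=(cloud(c)-T)@R
m=(abs(W[...,2])<.018)&(W[...,0]<.04)&(W[...,0]>-.08)&(W[...,1]>-.06)&(W[...,1]<.03)
m[350:]=0
Q=W[m]
for x in np.arange(-.056,.03,.004):
    q=Q[abs(Q[:,0]-x)<.002]
    if len(q)>5: print(round(x,3),len(q),'z range',q[:,2].min().round(4),q[:,2].max().round(4),'ymin(top)',q[:,1].min().round(4))
print(Q[:,0].min(),W[178,284],W[183,284])
```

```text
False
[ 0.50346592 -0.2332446   0.23943526] [ 0.02 -0.27 -2.35] 25.5667
-0.052 186 z range -0.007 0.0039 ymin(top) -0.0085
-0.048 488 z range -0.0078 0.0047 ymin(top) -0.0099
-0.044 716 z range -0.0108 0.0078 ymin(top) -0.0123
-0.04 772 z range -0.0116 0.0088 ymin(top) -0.0143
-0.036 688 z range -0.0121 0.0089 ymin(top) -0.0144
-0.032 704 z range -0.0122 0.0094 ymin(top) -0.0148
-0.028 1217 z range -0.0155 0.0126 ymin(top) -0.0176
-0.024 843 z range -0.0156 0.0124 ymin(top) -0.0178
-0.02 801 z range -0.0153 0.0125 ymin(top) -0.0178
-0.016 925 z range -0.0163 0.0135 ymin(top) -0.0184
-0.012 2183 z range -0.018 0.018 ymin(top) -0.0433
-0.008 1133 z range -0.018 0.0179 ymin(top) -0.0314
-0.004 1053 z range -0.018 0.0156 ymin(top) -0.0315
-0.0 990 z range -0.018 0.0155 ymin(top) -0.0299
0.004 967 z range -0.0178 0.0155 ymin(top) -0.0244
0.008 659 z range -0.0167 0.0138 ymin(top) -0.0197
0.012 154 z range -0.0168 0.0138 ymin(top) -0.0156
-0.05104577819810299 [-0.05063052 -0.00491492 -0.00121998] [-0.04959627 -0.00754633 -0.00122248]
```

View pics/w8a.png

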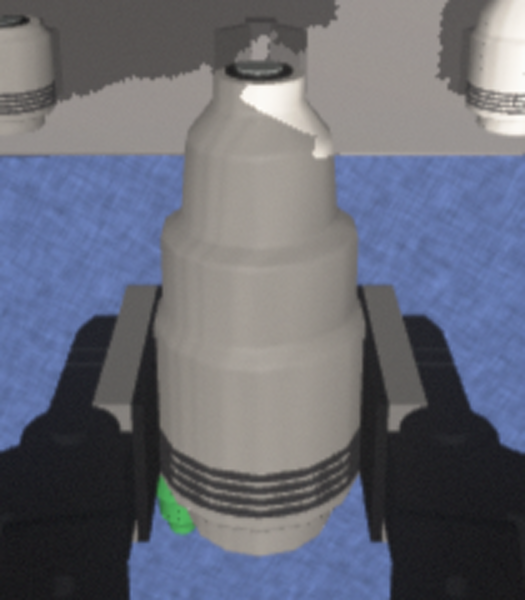

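View pics/d8.png

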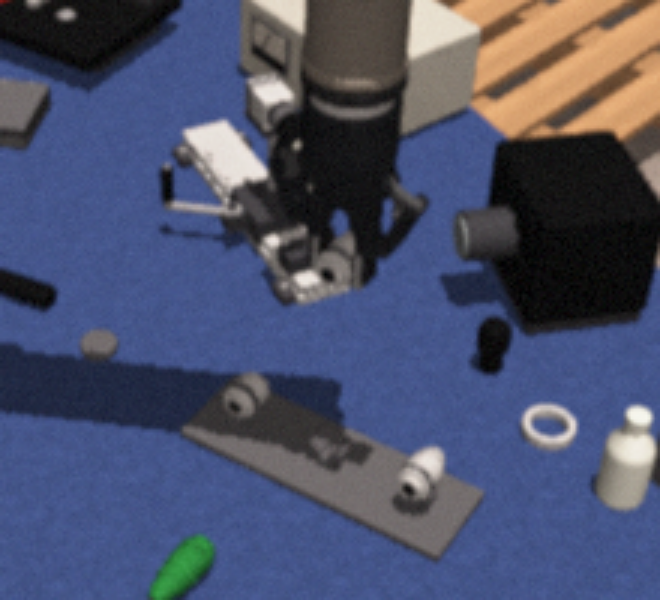

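View pics/s8.png

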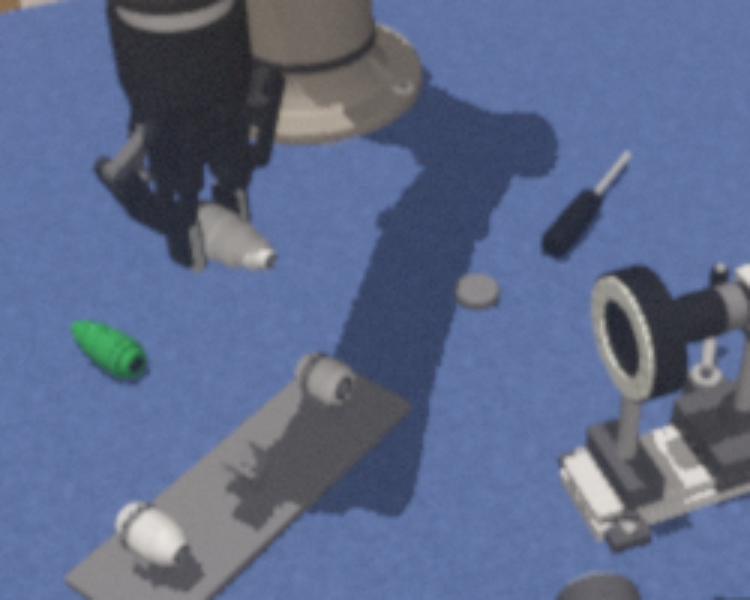

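Run:
```python
from h import *
import pickle
for n in ('s8.pkl','side0.pkl'):
    c=pickle.load(open(n,'rb')); W=cloud(c)
    m=(abs(W[...,0]-.66)<.12)&(W[...,1]<-.04)&(W[...,1]>-.25)&(W[...,2]>.03)&(W[...,2]<.2)
    Q=W[m]; print(n,len(Q), Q.min(0) if len(Q) else '',Q.max(0) if len(Q) else '')
    for x in np.arange(.54,.78,.02):
        q=Q[abs(Q[:,0]-x)<.01]
        if len(q): print(round(x,2),len(q),q[:,1].min().round(3),q[:,1].max().round(3),q[:,2].max().round(3))
# ring circle fit
from scipy.optimize import least_squares
for n in ('s8.pkl','side0.pkl','scene0.pkl'):
    c=pickle.load(open(n,'rb')); W=cloud(c); img=c[0]['img'].astype(int)
    m=(np.abs(W[...,0]-.62)<.055)&(abs(W[...,1]+.006)<.012)&(abs(W[...,2]-.16)<.05)&(img.min(2)>100)
    Q=W[m]; mu=Q.mean(0); print(n,len(Q),'y plane',np.median(Q[:,1]),'x rng',Q[:,0].min(),Q[:,0].max(),'z',Q[:,2].min(),Q[:,2].max())
    # 2D pixel ellipse
    pts=np.argwhere(m)[:,::-1].astype(np.float32); k=cv2.convexHull(pts); e=cv2.fitEllipse(k); print(e)
    # ellipse centre (approx) -> plane normal ey through depth
    K,R,t=c[1],c[2],c[3]; ex,ey=axes(); nrm=np.r_[ey,0]; o=-R.T@t; r=R.T@np.linalg.inv(K)@np.r_[e[0],1]
    P0=np.median(Q,0); print('centre',o+r*(nrm@(P0-o))/(nrm@r))
    print(telemetry.get_t())
```

```text
s8.pkl 763 [ 0.69847697 -0.20854298  0.03011151] [ 0.7799865  -0.06549684  0.1441142 ]
0.7 66 -0.208 -0.179 0.059
0.72 257 -0.209 -0.177 0.059
0.74 164 -0.115 -0.066 0.108
0.76 174 -0.172 -0.065 0.136
side0.pkl 832 [ 0.54059483 -0.2241572   0.030056  ] [ 0.77996809 -0.064668    0.14674792]
0.54 8 -0.224 -0.212 0.055
0.56 1 -0.213 -0.213 0.041
0.7 81 -0.21 -0.177 0.059
0.72 49 -0.21 -0.109 0.089
0.74 158 -0.118 -0.065 0.109
0.76 182 -0.176 -0.075 0.139
s8.pkl 453 y plane -0.0072642781285119935 x rng 0.5807702482360885 0.6610051005986787 z 0.11956296615021039 0.2043938163118241
((357.0570373535156, 232.38926696777344), (18.3219051361084, 43.557010650634766), 164.5551300048828)
centre [ 0.62321277 -0.00726052  0.16437773]
25.7167
side0.pkl 253 y plane -0.005919294403706561 x rng 0.5801344311495936 0.6615939899724734 z 0.11015634696231172 0.19948619918052013
((306.5649108886719, 173.21578979492188), (20.11188316345215, 27.104503631591797), 45.43613815307617)
centre [ 0.62027128 -0.00592663  0.16063291]
25.7167
scene0.pkl 453 y plane -0.007169328697441887 x rng 0.5803905244251082 0.6609058485620846 z 0.11794082816399223 0.20412514509079288
((357.0986328125, 232.41757202148438), (18.40167999267578, 43.632347106933594), 164.5865936279297)
centre [ 0.6232813  -0.00720604  0.16434022]
25.7167
```

```bash
cat > go.py <<'E'
from h import *
import pickle
yaw=np.radians(-2.85)
ex,ey=axes(yaw); Rt=rot(yaw+np.pi/2+np.pi)
OFF=.0508
def tcp_for(F,out,z=.160): return np.r_[F-(out+OFF)*ey, z-.0034]
def snap(k):
    T=telemetry.get_tcp_pos(); R=np.array(telemetry.get_eef_rot())
    for n in ('wrist','scene','side'):
        c=cam(n); pickle.dump((c,T,R),open(f'{k}_{n}.pkl','wb')); cv2.imwrite(f'pics/{k}_{n}.png',c[0]['img'])
    print('tcp',T,'t',telemetry.get_t())
E
python3 - <<'E'
from go import *
F=np.array([.620,-.0063])
p=tcp_for(F,.100)
manip.goto(np.r_[p[:2],.24],Rt); print(telemetry.get_joint_positions().round(1),telemetry.get_t())
manip.move_straight(p,v=.12,orientation=Rt,max_force=15)
manip.hold(.3); print('cmd',p); snap('a')
E
```

```text
[ -7.9  24.6  22.7  96.9 -10.6  60.7  15. ] 26.4833
cmd [ 0.61250202 -0.15691348  0.1566    ]
tcp [ 0.61281113 -0.15694977  0.15717075] t 27.775
```

View pics/a_wrist.png

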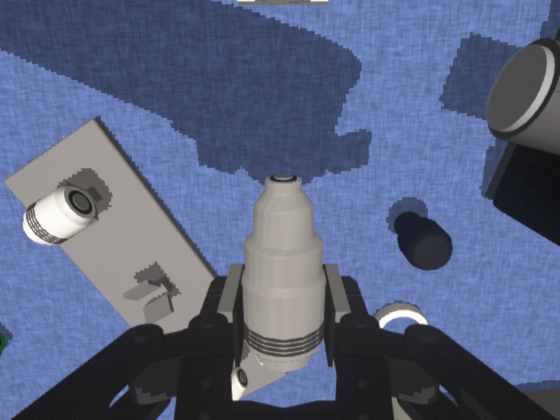

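View pics/a_scene.png

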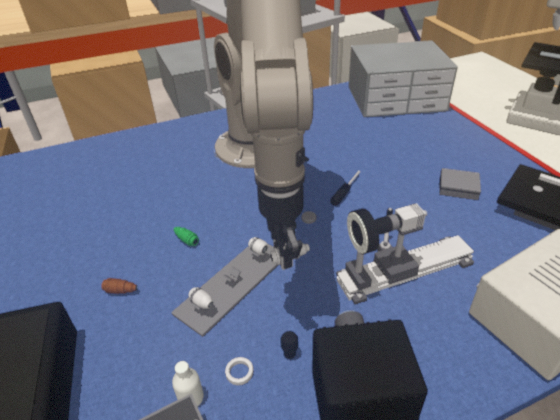

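View pics/a_side.png

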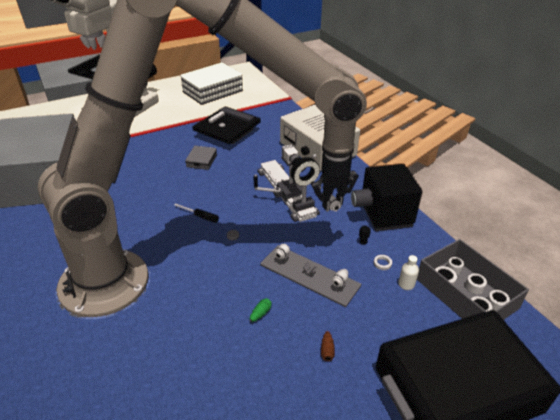

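```bash
cat > rel.py <<'E'
import sys
from go import *
k=sys.argv[1]; F=np.array([.620,-.0063])
for n in ('wrist','scene','side'):
    c,T,R=pickle.load(open(f'{k}_{n}.pkl','rb')); W=cloud(c)
    V=(W-T)@R
    m=(abs(V[...,2])<.014)&(V[...,0]<-.0305)&(V[...,0]>-.07)&(V[...,1]>-.03)&(V[...,1]<.02)
    Q=V[m]
    if len(Q)<5: print(n,'few'); continue
    q=Q[Q[:,0]<-.042]
    print(n,'nose toolframe',len(Q),'xmin',np.percentile(Q[:,0],1).round(4),'z',Q[:,2].min().round(4),Q[:,2].max().round(4),'ytop',np.percentile(q[:,1],2).round(4) if len(q) else '')
    f=np.where(m.any(0))[0]; g=np.where(m.any(1))[0]; print('   px',f.min(),f.max(),g.min(),g.max(), 'model lens px',proj(c,T+R@np.array([-.0508,-.0034,0])))
    img=c[0]['img'].astype(int)
    m=(np.abs(W[...,0]-.62)<.055)&(abs(W[...,1]+.006)<.012)&(abs(W[...,2]-.16)<.05)&(img.min(2)>100)
    if m.sum()>50:
        Q=W[m]; print('   ring x',Q[:,0].min().round(4),Q[:,0].max().round(4),'y',np.median(Q[:,1]).round(4),'z',Q[:,2].min().round(4),Q[:,2].max().round(4))
E
python3 rel.py a
python3 - <<'E'
from go import *
c,T,R=pickle.load(open('a_wrist.pkl','rb'))
print(onplane(c,237.5,1,.026),onplane(c,328.5,1,.026),T)
for n,b in (('scene',(200,230,260,420)),('side',(140,230,270,370))):
    c,_,_=pickle.load(open(f'a_{n}.pkl','rb')); y0,y1,x0,x1=b
    if n=='scene': y0,y1,x0,x1=190,290,255,395
    cv2.imwrite(f'pics/a_{n}z.png',cv2.resize(c[0]['img'][y0:y1,x0:x1],None,fx=5.5,fy=5.5,interpolation=cv2.INTER_CUBIC))
E
```

```text
wrist nose toolframe 3714 xmin -0.0521 z -0.0124 0.0103 ytop -0.0124
   px 251 315 174 249 model lens px [286.19208349 180.06548887]
scene nose toolframe 67 xmin -0.0488 z -0.006 0.0118 ytop -0.0101
   px 301 308 244 255 model lens px [308.54327137 246.68772011]
   ring x 0.5806 0.6621 y -0.0073 z 0.1176 0.2041
side few
[ 0.59021725 -0.02629886  0.026     ] [ 0.64606045 -0.02913901  0.026     ] [ 0.61281113 -0.15694977  0.15717075]
```

View pics/a_scenez.png

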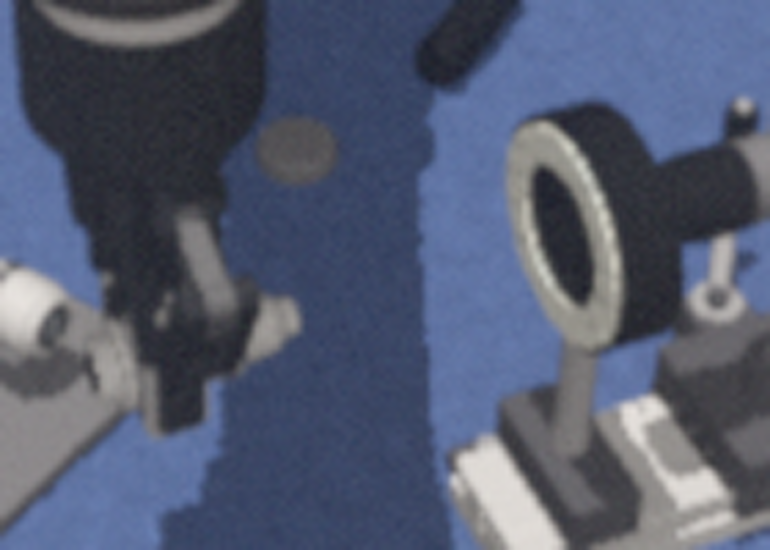

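View pics/a_sidez.png

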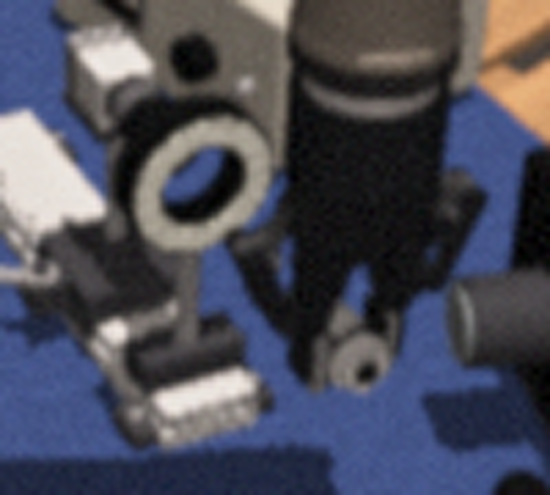

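```bash
python3 - <<'E'
from go import *
c,T,R=pickle.load(open('a_side.pkl','rb'))
print('side thread px',proj(c,T+R@np.array([.0212,-.0034,0])),'obs 335.3,205.7')
for x in (.618,.620,.622): print('ring side',proj(c,[x,-.0063,.16]),'scene',proj(pickle.load(open('a_scene.pkl','rb'))[0],[x,-.0063,.16]))
p=tcp_for(np.array([.6203,-.0064]),.060); 
manip.move_straight(p,v=.08,orientation=Rt,max_force=15); manip.hold(.4); print('cmd',p); snap('b')
print(telemetry.get_eef_rot().round(4),telemetry.get_wrist_force())
for n,(y0,y1,x0,x1) in (('scene',(190,290,255,395)),('side',(130,230,270,390))):
    c=pickle.load(open(f'b_{n}.pkl','rb'))[0]
    cv2.imwrite(f'pics/b_{n}z.png',cv2.resize(c[0]['img'][y0:y1,x0:x1],None,fx=5.5,fy=5.5,interpolation=cv2.INTER_CUBIC))
E
python3 rel.py b
```

```text
side thread px [335.95282983 206.97382212] obs 335.3,205.7
ring side [305.94925726 173.66395073] scene [355.93923089 232.23586335]
ring side [306.54026053 173.48283343] scene [356.46783386 232.87932381]
ring side [307.13066338 173.30190013] scene [356.99813942 233.52485681]
cmd [ 0.61479087 -0.11706295  0.1566    ]
tcp [ 0.61475777 -0.1173703   0.15661285] t 28.975
[[-0.0499  0.      0.9988]
 [-0.9988 -0.     -0.0499]
 [ 0.     -1.      0.    ]] [-0.60136371  0.77245988 -2.54336835]
wrist nose toolframe 3715 xmin -0.0521 z -0.0122 0.0102 ytop -0.0124
   px 252 315 174 248 model lens px [286.23312201 179.98545381]
   ring x 0.6044 0.6323 y -0.0049 z 0.1183 0.1235
scene nose toolframe 48 xmin -0.0492 z -0.0021 0.0127 ytop -0.0118
   px 320 328 239 250 model lens px [327.91880947 241.2817661 ]
   ring x 0.5804 0.6619 y -0.0072 z 0.1199 0.2027
side few
```

View pics/b_scenez.png

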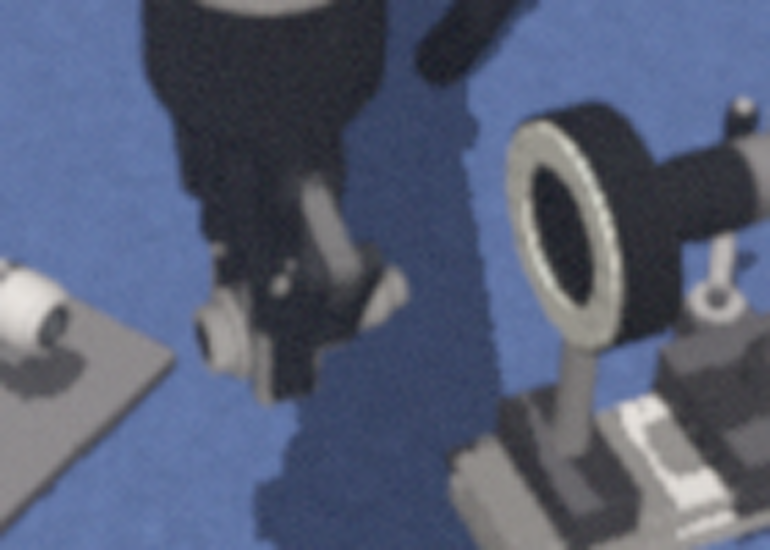

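View pics/b_sidez.png

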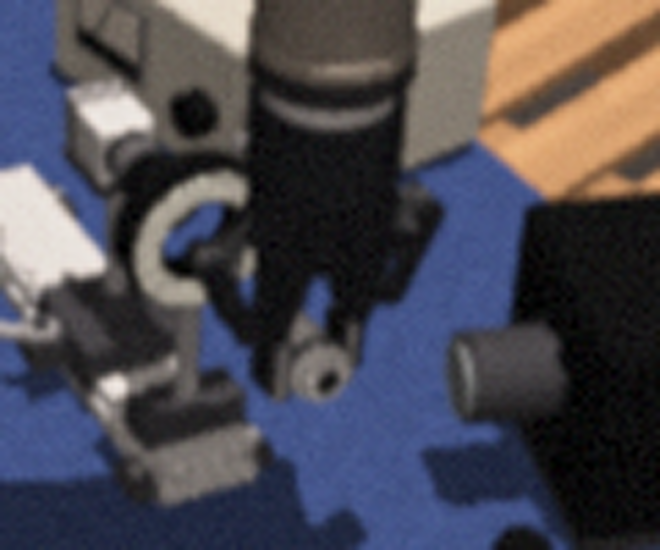

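View pics/b_wrist.png

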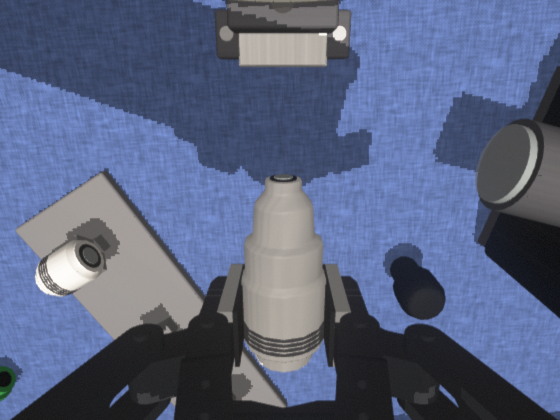

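Run:
```python
from go import *
c,T,R=pickle.load(open('b_wrist.pkl','rb')); W=cloud(c)
a=onplane(c,238.5,33,.026);b=onplane(c,326.5,33,.026); m=(a+b)/2
V=(W-T)@R
# objective axis per x slice, wrist frame
for x in (-.046,-.036,-.022):
    q=V[(abs(V[...,0]-x)<.002)&(abs(V[...,2])<.018)&(abs(V[...,1])<.03)]; print(x,(q[:,2].min()+q[:,2].max())/2,q[:,1].min())
print('rail mid in tool frame z at',((m-T)@R),'width',np.linalg.norm(a-b))
# lens: dark disc centre & rim; depth profile down column 284
for v in range(168,192,2): print(v,V[v,284].round(4),c[0]['img'][v,284])
# ring bottom: points
m=(abs(W[...,1])<.02)&(W[...,2]>.1)&(W[...,2]<.13)&(abs(W[...,0]-.62)<.05); q=V[m]; print('ring',len(q),np.percentile(q[:,0],[5,25,50]),'z',q[:,2].min(),q[:,2].max())
mm=m&(c[0]['img'].min(2)>120); q=V[mm]; print('white',len(q),np.median(q[:,0]),q[:,2].min(),q[:,2].max())
```

```text
-0.046 -0.0010755207721562456 -0.01193602277084149
-0.036 -0.0011460792582039412 -0.014722412518446335
-0.022 -0.0010985351359485184 -0.018309972021336978
rail mid in tool frame z at [-0.11127667  0.13060647 -0.00159476] width 0.05528321414343275
168 [nan nan nan] [109  76  64]
170 [-0.0172  0.1573 -0.0007] [110  78  67]
172 [-0.0153  0.1586 -0.0007] [107  76  63]
174 [-0.0521 -0.0002 -0.0008] [88 79 75]
176 [-0.052  -0.0026 -0.0008] [83 82 80]
178 [-0.052  -0.0052 -0.0008] [142 143 142]
180 [-0.0517 -0.0068 -0.0008] [69 67 66]
182 [-0.051  -0.0068 -0.0008] [106 110 114]
184 [-0.0508 -0.0088 -0.0008] [162 169 174]
186 [-0.0502 -0.0089 -0.0008] [165 172 179]
188 [-0.0493 -0.008  -0.0008] [166 172 178]
190 [-0.0485 -0.0077 -0.0008] [163 170 176]
ring 122 [-0.11264366 -0.11253551 -0.1124374 ] z -0.016512474470781396 0.013252772499529147
white 3 -0.11237193146872236 -0.011479348154385333 7.229517649135595e-05
```

Run:
```python
from h import *
manip.hold(.5); print(telemetry.get_tcp_pos(),abs(telemetry.get_joint_velocities()).max(),telemetry.get_width(),telemetry.get_t())
manip.close_job()
```

```text
[ 0.61476564 -0.11704804  0.15657968] 0.08529483767151946 0.3545192058149904 29.475
the job is handed in; nothing more can be done
```

I handed the job in at 29.5 s. The carriage is set and locked, and the arm is holding the longest objective level in front of the ring light.

- **Carriage and clamp:** I opened the lever with the grip pinched and drew the carriage to the line in three steps. I then led the pinched grip back to its stop. The wrist view afterwards showed the lever at the same angle as when it started locked (143.8° against 144.0°). The front edge sits on the scribed line, about 0.6 mm short of its middle.
- **Objective:** I took the longest one from the middle cradle and turned its nose towards the light. In the wrist view the front lens was about 60.5 mm from the light's face and about 0.5 mm off the rail's middle sideways. The axis is about 160 mm above the table and level to within half a millimetre along its length. The arm was still and the objective held at handover.
- **Other things:** the other two objectives and the loose things looked undisturbed in the last images, and I saw no sign of a bump with the rail, light or camera.
- **Disagreements:** the cameras differed by 1 to 3 mm on the ring light's centre, with the scene camera reading high. I therefore relied on relative measurements taken within one picture for the final placing.

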